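# Sort bottles of grinding balls by heft

## Task

The three white bottles of steel grinding balls look alike, but one is full, one half full and one empty: feel by lifting which is which, and stand the full one in the green bay of the bottle tray, the half-full one in the yellow bay and the empty one in the red bay. Set them down upright and flat on the bay floors without dropping or tipping them, and leave the other things on the bench where they lie.

Things in the scene. Friction and masses are not known exactly. Their poses are not given: they have to be found in the camera images.
- bottle_a: one of three identical opaque white square bottles with round caps, 55x55 mm, 44 mm high; flat upright sides to about 22 mm up, then sloping shoulders; origin at the centre of its underside, x and y square to the flats. Of the three, in unknown order, one weighs about 60 g (empty), one 250 g (half full), one 470 g (full), give or take a tenth
- bottle_b: one of three identical opaque white square bottles with round caps, 55x55 mm, 44 mm high; flat upright sides to about 22 mm up, then sloping shoulders; origin at the centre of its underside, x and y square to the flats. Of the three, in unknown order, one weighs about 60 g (empty), one 250 g (half full), one 470 g (full), give or take a tenth
- bottle_c: one of three identical opaque white square bottles with round caps, 55x55 mm, 44 mm high; flat upright sides to about 22 mm up, then sloping shoulders; origin at the centre of its underside, x and y square to the flats. Of the three, in unknown order, one weighs about 60 g (empty), one 250 g (half full), one 470 g (full), give or take a tenth
- tray: fixed grey bottle tray, 92 mm (x) by 281 mm (y), origin at the centre of its underside; three bays along y: red at y = -92 mm, yellow at 0, green at +92 mm. Bays are 82x87 mm inside, floor 5 mm above the bench; rim and ribs (5 mm wide) end 9 mm above the bench, 4 mm above the floor. Small tags of the bay colours on the front (-x) rim
- bay_red: the red floor pad of the tray's red bay, 76x76 mm and 1 mm thick; origin at the centre of its underside, 4 mm above the bench, axes as the tray's
- bay_yellow: the yellow floor pad of the tray's yellow bay, 76x76 mm and 1 mm thick; origin at the centre of its underside, 4 mm above the bench, axes as the tray's
- bay_green: the green floor pad of the tray's green bay, 76x76 mm and 1 mm thick; origin at the centre of its underside, 4 mm above the bench, axes as the tray's
- timer: bystander: small white electronic timer, 62x66x18 mm; origin at the centre of its underside
- tape_roll: bystander: roll of tan tape lying flat, 61 mm across, 25 mm high; origin at the centre of its underside
- petri: bystander: petri dish with red-brown medium, 61 mm across, 14 mm high; origin at the centre of its underside
- marker_blue: bystander: white felt marker with a blue cap lying down, 13x135x13 mm; origin at the centre of its underside
- forceps: bystander: steel forceps lying down, 17x118x8 mm; origin at the centre of its underside
- note_pad: bystander: white note pad, 107x81x10 mm; origin at the centre of its underside
Mind the look-alikes: they are no part of the job. Leave any orange or pink look-alike of the bottle_b alone.

How it is judged:
By the outcome, as a careful person would: the job done as asked, in the order asked, and still so for the second after the job is handed in, with the robot touching nothing.
It also fails if it takes over 54 s, if anything falls off the work surface, if the arm or the gripper's body presses on something with over 40 N, if the wrist force passes 120 N, or if a joint passes its speed limit or range.

## Robot

A 7-joint arm with a two-finger parallel gripper is mounted at the origin on a cart in front of the work surface, level with it; the furniture and walls round the work are solid. World frame = base frame: x ahead of the robot, y to its left, z up, the work surface at z = 0. Lengths are in mm, angles in rad, forces in N, time in s.
With the tool pointing down it reaches from about 350 to 900 mm from the base axis. Payload 8.1 kg.
Tool frame: the origin (TCP) lies at the very end of the fingers, on their centre line; the grasp point (between the pads) lies arm.pinch_z behind it (arm.pinch_z is the distance from the TCP to the grasp point, in mm); z points along the fingers, y is the direction in which the jaws open and shut (so a half turn about z gives the same grasp; the last joint's range is limited). The gripper opens to 92 mm and grips with 3 to 60 N. Pads are 19 mm wide; open, the fingers measure 130 mm over their backs; the gripper's body (75 mm by 190 mm) begins 47 mm behind the grasp point.
Start: joints at [1.016, 0.434, 0.025, 1.573, -0.012, 1.134, -0.075], TCP at [272.846, -562.314, 226.742] pointing down, gripper open.
Joint ranges: [-2.62, 2.62], [-0.44, 2.09], [-1.27, 1.32], [0.08, 2.57], [-1.32, 4.46], [0.12, 2], [-2.74, 2.74]. Speed limits (rad/s): [2.22, 2.22, 3.01, 3.01, 3.14, 3.14, 3.14].

## Interface

Orientations are given as [roll, pitch, yaw] about the fixed x, y, z axes, in that order (R = Rz(yaw) Ry(pitch) Rx(roll)).
In Python, from plant import arm gives the robot as it stands. The module is installed in compiled form; this text tells all that it offers.
- The arm moves only by the tool servo_tool, never from a script. Its argument "steps" is a list of rows, each an object of numbers: "x", "y", "z": the shift along the tool's x, y, z as a fraction of full scale; "ax", "ay", "az": the turn, a rotation vector about the tool's x, y, z as a fraction of full scale; "claw": the finger opening in mm, from 0 to 91.8. A call has 1 to 8 rows; each row is the pose to reach, as a shift and turn from the pose measured when the call began, along the tool's axes at that moment, turning the shorter way round; what a row does not reach only later rows make up. Full scale, the value 1, is 500 mm for a shift and 180 degrees for a turn. A row lasts 1/10 s, in which the tool goes at most 50 mm and 8.59 degrees, less where a joint would pass 70% of its speed; a pose out of reach is approached as far as the arm can. A call with a number of a shift or a turn outside -1 to 1 is refused whole. A call with a gripper value outside its range is refused whole. The fingers move at their own pace and stop on an object; "force" is the grip in N (left out, the last holds). Time passes only in rows, so rows that repeat a pose let the fingers close. It gives the time, the measured TCP pose, the force and the opening at its end, in the units of the state.
- arm.sense(): the state, without advancing time (a new reading comes with each control period).
- arm.capture(name): name is "scene" or "top" or "wrist"; returns (picture, depth): 400x640x3 uint8, red, green, blue; 400x640 float32, mm along the optical axis (not along the pixel's ray), 0 where there is no reading.
- arm.get_calibration(name): a dict with "camera_matrix" (3x3 intrinsics, pixels), "D" ([k1, k2, p1, p2, k3] as OpenCV has them; the pictures are not rectified), "R" (3x3) and "t" (3): a world point X has camera coordinates R X + t. Camera axes: x right, y down, z forward; pixel columns grow to the right and rows downward; lengths in mm; the calibration is good to about 2 mm. A picture is of the moment at which its call begins: read the wrist's pose just before it. get_calibration takes no time and is no camera call; for the wrist camera it gives the pose at the moment of the call.
- arm.job_done(): hands the job in, once; it reports no verdict.
The state is a dict: "time": time; "qpos": joint angles; "joint_vel": joint speeds; "joint_torque": joint torques, N m; "tcp_pos": TCP position; "tcp_rot": TCP orientation; "wrist_force": force on the tool from outside, world axes, zero at the start; "wrist_torque": the same for the moment, N m; "grip_width": opening from 0.0 (shut) to 1.0 (fully open).
Only numpy, scipy, OpenCV 4.12 (cv2) and the standard library are available. Lean on these libraries where they do the work, as an engineer would, in place of code of your own. Each camera call takes 0.05 s, during which the arm holds its last target.

## Working session

There is one attempt and no reset: what is moved stays moved. The work goes in short steps, Python scripts to look and compute and a tool call to move; the robot and the scene stay as the last step left them, time stands still between calls to the robot, and variables do not carry over. Pictures are saved under pics/ and viewed, and the job is handed in when it is done.

Besides the shell and the picture viewer there is one more tool, called after ">>>" as name(argument=value, ...) on one line, values as JSON. servo_tool: Moves the arm, as the interface text tells. Its arguments: {"type":"object","properties":{"steps":{"type":"array"},"force":{"type":"number"}},"required":["steps"]}

```bash
mkdir -p pics
python3 - <<'E'
from plant import arm
import cv2,numpy as np
print(arm.sense(), arm.pinch_z)
for n in("scene","top"):
    p,d=arm.capture(n); cv2.imwrite(f"pics/{n}0.png",p[:,:,::-1]); np.savez(f"pics/{n}0.npz",p=p,d=d); c=arm.get_calibration(n);print(n,c)
E
```

```text
{'time': 0.0, 'qpos': array([ 1.01637676,  0.43519913,  0.02498285,  1.57408767, -0.01161376,
        1.13399395, -0.07506901]), 'joint_vel': array([ 4.71804819e-04, -9.96577426e-04, -8.00333994e-05,  2.41475218e-03,
        8.19290049e-04, -6.56837398e-04, -1.14534627e-04]), 'joint_torque': array([ 1.12774435e-04, -6.67847013e+01,  9.85125303e-01, -3.14453852e+01,
       -6.03415235e-02,  4.30399377e-02,  1.72591394e-04]), 'tcp_pos': array([ 272.6043422 , -561.85476829,  225.96354503]), 'tcp_rot': array([-3.14005540e+00,  1.31605629e-04,  4.51766166e-01]), 'wrist_force': array([ 0.52760141,  0.18296441, -0.10229149]), 'wrist_torque': array([-0.03442047,  0.06379388, -0.00133686]), 'grip_width': 0.9975517065175558} 18.8
scene {'camera_matrix': array([[462.55488062,   0.        , 314.64785927],
       [  0.        , 462.55488062, 200.38322289],
       [  0.        ,   0.        ,   1.        ]]), 'D': array([-0.00921004,  0.        ,  0.        ,  0.        ,  0.        ]), 'R': array([[-0.71465687, -0.69933053,  0.01422565],
       [-0.43039655,  0.4236153 , -0.79706266],
       [ 0.55138406, -0.57574897, -0.60372903]]), 't': array([ 520.32616966,  185.24665237, 1260.05669066])}
top {'camera_matrix': array([[480.47431698,   0.        , 318.6083833 ],
       [  0.        , 480.47431698, 198.59882947],
       [  0.        ,   0.        ,   1.        ]]), 'D': array([0.03490334, 0.        , 0.        , 0.        , 0.        ]), 'R': array([[-0.13071824, -0.99140317, -0.00570132],
       [-0.96314318,  0.12835154, -0.23639184],
       [ 0.23509139, -0.02540954, -0.97164108]]), 't': array([ 272.52970736,  500.99715127, 1224.95330942])}
```

View pics/top0.png

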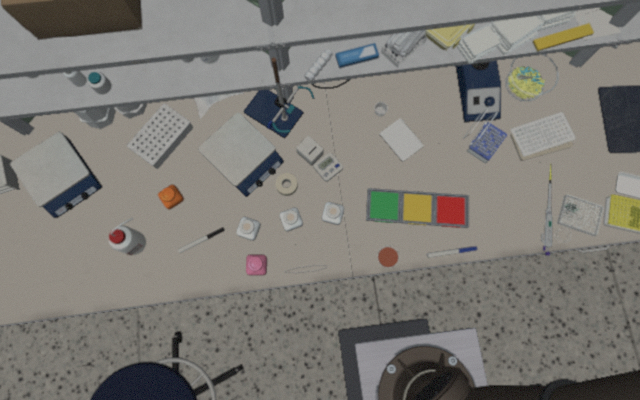

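View pics/scene0.png

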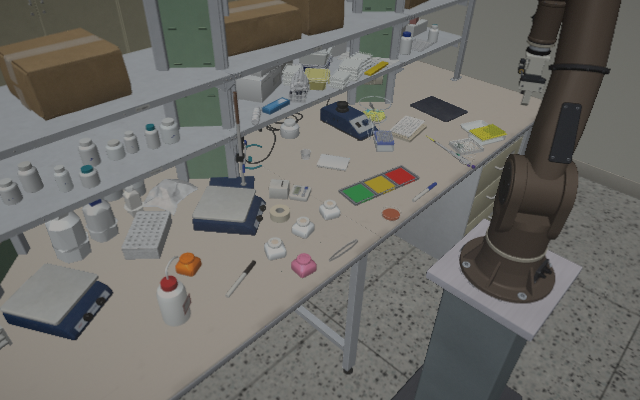

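Top view: white bottles at about (248,228), (290,218) and (332,212), orange look-alike at (170,196), pink at (256,265), and the tray at (417,208) with green, yellow, red from left to right. Next I measure them and enlarge a crop to confirm.

```bash
cat > h.py <<'E'
import cv2,numpy as np
def ray(c,px,z):
    K=c["camera_matrix"];R=c["R"];t=c["t"]
    u=cv2.undistortPoints(np.array(px,float).reshape(-1,1,2),K,c["D"]).reshape(-1,2)
    d=np.c_[u,np.ones(len(u))]@R; o=-R.T@t
    s=(z-o[2])/d[:,2]; return o+d*s[:,None]
def cloud(c,d):
    v,u=np.nonzero(d>0); K=c["camera_matrix"]
    n=cv2.undistortPoints(np.c_[u,v].astype(float).reshape(-1,1,2),K,c["D"]).reshape(-1,2)
    P=np.c_[n,np.ones(len(n))]*d[v,u][:,None]
    W=np.full(d.shape+(3,),np.nan); W[v,u]=(P-c["t"])@c["R"]; return W
E
python3 - <<'E'
from plant import arm
from h import *
c=arm.get_calibration("top"); z=np.load("pics/top0.npz");p,d=z["p"],z["d"]
W=cloud(c,d)
crop=p[170:280,215:485]; cv2.imwrite("pics/crop0.png",cv2.resize(crop,None,fx=2.9,fy=2.9,interpolation=cv2.INTER_CUBIC)[:,:,::-1])
hsv=cv2.cvtColor(p,cv2.COLOR_RGB2HSV)
for n,lo,hi in(("green",(50,120,60),(80,255,255)),("yellow",(18,130,100),(32,255,255)),("red",(170,180,100),(180,255,255)),("red0",(0,200,100),(6,255,255))):
    m=cv2.inRange(hsv,lo,hi); m[:180]=0;m[240:]=0;m[:,:360]=0;m[:,480:]=0
    k,l,s,ce=cv2.connectedComponentsWithStats(m)
    for i in range(1,k):
        if s[i,4]>200:
            co=cv2.findContours((l==i).astype(np.uint8),0,2)[0][0]
            r=cv2.minAreaRect(ray(c,co.reshape(-1,2),5)[:,:2].astype(np.float32))
            print(n,s[i],r,"z",np.nanmedian(W[l==i][:,2]))
# bottles
Z=W[:,:,2]
for (u,v) in((248,228),(290,218),(332,212)):
    m=np.zeros(Z.shape,np.uint8); m[v-18:v+18,u-18:u+18]=1
    for lo,hi in((10,60),(38,60)):
        mm=((Z>lo)&(Z<hi)&(m>0)).astype(np.uint8)
        pts=W[mm>0]; print((u,v),lo,len(pts),pts.mean(0) if len(pts) else None, cv2.minAreaRect(pts[:,:2].astype(np.float32)) if len(pts) else None)
    mw=cv2.inRange(hsv,(0,0,150),(180,45,255))*m
    l=cv2.connectedComponents(mw)
    co=max(cv2.findContours(mw,0,2)[0],key=cv2.contourArea)
    print("  mask",cv2.contourArea(co),cv2.minAreaRect(ray(c,co.reshape(-1,2),22)[:,:2].astype(np.float32)))
E
```

```text
green [371 192  27  27 668] ((503.2549133300781, 25.29645347595215), (72.32112884521484, 73.36009979248047), 78.16177368164062) z 4.962278496495615
yellow [404 194  27  28 692] ((485.060302734375, -64.39508056640625), (72.11665344238281, 74.93941497802734), 79.34978485107422) z 4.88085025966528
(248, 228) 10 398 [483.90286084 403.24347088  33.10599044] ((486.8301086425781, 404.9981994628906), (55.07575607299805, 54.50564193725586), 63.563026428222656)
(248, 228) 38 160 [486.62811368 405.2499251   43.38739356] ((486.3673095703125, 405.115234375), (35.5988655090332, 36.13489532470703), 81.87135314941406)
  mask 229.5 ((486.8702087402344, 408.482421875), (51.44636535644531, 49.9696044921875), 64.00318908691406)
(290, 218) 10 387 [494.03485454 285.88330604  33.29553084] ((493.6245422363281, 301.93072509765625), (55.16801071166992, 85.8730239868164), 12.9710111618042)
(290, 218) 38 162 [497.19900643 286.08327082  42.95374197] ((497.62127685546875, 286.3593444824219), (38.581031799316406, 36.57373046875), 36.97136688232422)
  mask 245.5 ((497.32684326171875, 289.58013916015625), (51.272239685058594, 49.27682113647461), 16.03913688659668)
(332, 212) 10 386 [495.06388109 171.15201966  32.8151326 ] ((497.06964111328125, 170.70103454589844), (54.9293098449707, 58.854496002197266), 70.07850646972656)
(332, 212) 38 153 [498.60823545 170.62497136  43.25080987] ((498.6977844238281, 170.69183349609375), (36.09347915649414, 37.657867431640625), 17.52165412902832)
  mask 244.0 ((498.37933349609375, 172.12606811523438), (49.63605880737305, 50.5472526550293), 68.6310806274414)
```

View pics/crop0.png

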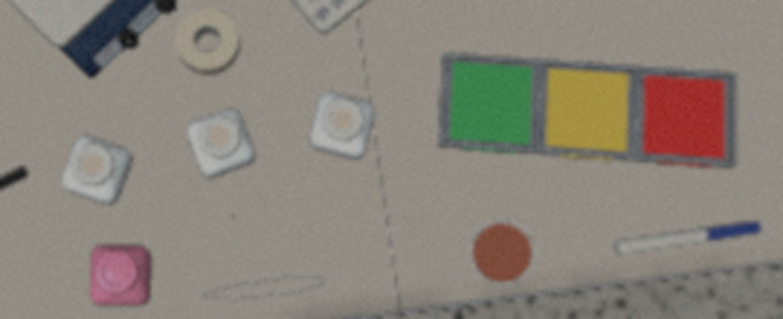

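Run:
```python
from plant import arm
from h import *
c=arm.get_calibration("top"); z=np.load("pics/top0.npz");p,d=z["p"],z["d"]
W=cloud(c,d)
# height grid max: x 380..760, y -250..520 step 20
for x in range(760,380,-20):
    r=[]
    for y in range(520,-260,-20):
        m=(np.abs(W[:,:,0]-x)<=10)&(np.abs(W[:,:,1]-y)<=10)
        r.append("%4d"%np.nanpercentile(W[m][:,2],95) if m.sum()>2 else "   .")
    print(x,"".join(r))
hsv=cv2.cvtColor(p,cv2.COLOR_RGB2HSV)
m=cv2.inRange(hsv,(0,170,80),(8,255,255))|cv2.inRange(hsv,(170,170,80),(180,255,255));m[:180]=0;m[235:]=0;m[:,:430]=0;m[:,480:]=0
co=max(cv2.findContours(m,0,2)[0],key=cv2.contourArea)
print("red",cv2.minAreaRect(ray(c,co.reshape(-1,2),5)[:,:2].astype(np.float32)))
```

```text
760    4   5   .  68  69  68  68  70  69   4   9 122 125 117   9   5   4   5   4   5   5   2   3   4   4   3  22  21   5   5   5   3   2   4   4   3   2   3  49
740    3  65  69  69  69  70  70  69  69  67 125 136  18  11   4   3   4   4   4   4   6   3   3   4   4   3   4   6  12  13   5   3   2   4   4   5   3   4  35
720   65  69  69  68  69  69  68  70  70  68 123 131 125 124   3  43  43   4   4   2   4   4   4   3   4   4  11  13  12  12  12   2   4   3   3   5   4   4  24
700    5  68  69  69  69  68  70  68  68  69  69  66 124 124  45  46  44  42   4   4   4   4   4   5   3   4  12  13  13  13  11   7   4   3   4   3   4   4   3
680    5  60  68  69  69  70  68  69  68  69  69  65   3   3  43  46  46  44  14   4   4   3   4   2   3   4   4  11  12  12  14  11   5   4   4   4   3   3 100
660    3   4  67  68  69  69  69  70  69  68  48  38  16   3  13  45  45  41  20  20   4   2   4   4   4   4   4  11  13  12  13  12   7   4   4   4   3  99 102
640    5   5   4  68  69  69  69  68  68  42  42  16   3   5   5  31  26  22  19  21  10   3   3   4   4   4   3   4  11  11  12   4  
[... 1364 characters left out ...]
 24   6   2   5   5   5   4  24   3   3   5   9  11  11  10  10  10   8   9   9  10   8   8   8  10   9   3   4
440    4   3   5   3   4   4   5   4   4   4   3   3   4   3   5   4   3   2   3   4   5   4   4   5   3   3   3  10  11  11  11  11   7   8   9   8  11   4   3
420    4   4   4   4   5  16  28  25   3   4   4   4   5   4   3   4   3   3   5   3   4   2   4   3   5   3   3   4   3   4   4   3   9  11  11  11   9   3   5
400    3   5   4   5   3  31  46  45  27   3   4   6   4   3   4   3   3   5   4   3   3   3   3   3   5   4   5   4   4   3   5   3   2   4   3   4   4   3   3
red ((466.42242431640625, -154.7593994140625), (69.01553344726562, 70.71647644042969), 78.56024169921875)
```

```bash
cat >> h.py <<'E'
from scipy.spatial.transform import Rotation as Ro
def plan(tgt,yawdeg,fr=(1,),dec=3):
    from plant import arm
    s=arm.sense(); R=Ro.from_euler("xyz",s["tcp_rot"]).as_matrix()
    sh=R.T@(np.array(tgt,float)-s["tcp_pos"])/500
    Rt=Ro.from_euler("xyz",[180,0,yawdeg],degrees=True)
    rv=(Ro.from_matrix(R.T)*Rt).as_rotvec()/np.pi
    print("t",s["time"],"pos",s["tcp_pos"].round(1),"yaw",np.degrees(s["tcp_rot"]).round(1),"F",s["wrist_force"].round(2),"w",round(s["grip_width"]*91.8,1),"q",s["qpos"].round(2))
    print("dist",np.linalg.norm(sh)*500)
    for f in fr: print(dict(zip(("x","y","z","ax","ay","az"),(np.r_[sh,rv]*f).round(dec).tolist())))
E
python3 -c "
from h import *
plan((497,171,240),69.5,(1,.5))"
```

```text
t 0.1 pos [ 272.7 -561.9  226. ] yaw [-179.9    0.    25.9] F [ 0.3   0.51 -0.09] w 92.0 q [ 1.02  0.44  0.02  1.57 -0.01  1.13 -0.08]
dist 766.5806132891515
{'x': 1.044, 'y': -1.123, 'z': -0.027, 'ax': -0.0, 'ay': -0.0, 'az': -0.242}
{'x': 0.522, 'y': -0.561, 'z': -0.013, 'ax': -0.0, 'ay': -0.0, 'az': -0.121}
```

>>> servo_tool(steps=[{"x": 0.06,"y": -0.065,"z": -0.01,"az": -0.015,"claw": 76},{"x": 0.522,"y": -0.561,"z": -0.013,"az": -0.121,"claw": 76},{"x": 0.522,"y": -0.561,"z": -0.013,"az": -0.121,"claw": 76},{"x": 0.522,"y": -0.561,"z": -0.013,"az": -0.121,"claw": 76},{"x": 0.522,"y": -0.561,"z": -0.013,"az": -0.121,"claw": 76},{"x": 0.522,"y": -0.561,"z": -0.013,"az": -0.121,"claw": 76},{"x": 0.522,"y": -0.561,"z": -0.013,"az": -0.121,"claw": 76},{"x": 0.522,"y": -0.561,"z": -0.013,"az": -0.121,"claw": 76}], force=25)

```text
$.steps[0]: bad value
```

```bash
python3 -c "
from h import *
plan((497,171,240),69.5,(1,))"
```

```text
t 0.1 pos [ 272.7 -561.9  226. ] yaw [-179.9    0.    25.9] F [ 0.3   0.51 -0.09] w 92.0 q [ 1.02  0.44  0.02  1.57 -0.01  1.13 -0.08]
dist 766.5806132891515
{'x': 1.044, 'y': -1.123, 'z': -0.027, 'ax': -0.0, 'ay': -0.0, 'az': -0.242}
```

>>> servo_tool(steps=[{"x": 0.06,"y": -0.065,"z": -0.01,"ax": 0,"ay": 0,"az": -0.015,"claw": 76},{"x": 0.522,"y": -0.561,"z": -0.013,"ax": 0,"ay": 0,"az": -0.121,"claw": 76},{"x": 0.522,"y": -0.561,"z": -0.013,"ax": 0,"ay": 0,"az": -0.121,"claw": 76},{"x": 0.522,"y": -0.561,"z": -0.013,"ax": 0,"ay": 0,"az": -0.121,"claw": 76},{"x": 0.522,"y": -0.561,"z": -0.013,"ax": 0,"ay": 0,"az": -0.121,"claw": 76},{"x": 0.522,"y": -0.561,"z": -0.013,"ax": 0,"ay": 0,"az": -0.121,"claw": 76},{"x": 0.522,"y": -0.561,"z": -0.013,"ax": 0,"ay": 0,"az": -0.121,"claw": 76},{"x": 0.522,"y": -0.561,"z": -0.013,"ax": 0,"ay": 0,"az": -0.121,"claw": 76}], force=25)

```text
time: 0.9
tcp_pos: [385.3, -192.6, 232.9]
tcp_rot: [-3.14, -0.001, 0.834]
wrist_force: [0.5, -0.8, 0.0]
grip_width: 0.824
```

```bash
python3 -c "
from h import *
plan((497,171,240),69.5,(1,))"
```

```text
t 0.9 pos [ 385.3 -192.6  232.9] yaw [-179.9   -0.    47.8] F [ 0.54 -0.8   0.02] w 75.6 q [ 0.59  0.13 -0.27  1.99  0.04  1.03 -0.44]
dist 380.45428227151046
{'x': 0.689, 'y': -0.323, 'z': -0.013, 'ax': -0.0, 'ay': -0.0, 'az': -0.121}
```

>>> servo_tool(steps=[{"x": 0.689,"y": -0.323,"z": -0.013,"ax": 0,"ay": 0,"az": -0.121,"claw": 76},{"x": 0.689,"y": -0.323,"z": -0.013,"ax": 0,"ay": 0,"az": -0.121,"claw": 76},{"x": 0.689,"y": -0.323,"z": -0.013,"ax": 0,"ay": 0,"az": -0.121,"claw": 76},{"x": 0.689,"y": -0.323,"z": -0.013,"ax": 0,"ay": 0,"az": -0.121,"claw": 76},{"x": 0.689,"y": -0.323,"z": -0.013,"ax": 0,"ay": 0,"az": -0.121,"claw": 76},{"x": 0.689,"y": -0.323,"z": -0.013,"ax": 0,"ay": 0,"az": -0.121,"claw": 76},{"x": 0.689,"y": -0.323,"z": -0.013,"ax": 0,"ay": 0,"az": -0.121,"claw": 76},{"x": 0.689,"y": -0.323,"z": -0.013,"ax": 0,"ay": 0,"az": -0.121,"claw": 76}])

```text
time: 1.7
tcp_pos: [497.3, 174.7, 239.8]
tcp_rot: [-3.14, -0.002, 1.216]
wrist_force: [0.6, -0.7, 0.5]
grip_width: 0.824
```

Run:
```python
from h import *
from plant import arm
plan((497,171,8),69.5,(1,))
c=arm.get_calibration("wrist"); p,d=arm.capture("wrist")
cv2.imwrite("pics/w1.png",p[:,:,::-1]); np.savez("pics/w1.npz",p=p,d=d,**{k:c[k] for k in c})
W=cloud(c,d); Z=W[:,:,2]
for cx,cy in((497,171),(497,286)):
    m=(Z>14)&(Z<60)&(np.hypot(W[:,:,0]-cx,W[:,:,1]-cy)<48); P=W[m]
    cap=P[P[:,2]>39]
    print((cx,cy),len(P),cv2.minAreaRect(P[:,:2].astype(np.float32)) if len(P) else 0,"cap",cap.mean(0) if len(cap) else 0, cv2.minAreaRect(cap[:,:2].astype(np.float32)) if len(cap) else 0)
```

```text
t 1.7 pos [497.3 174.7 239.8] yaw [-1.799e+02 -1.000e-01  6.970e+01] F [ 0.6  -0.68  0.5 ] w 75.6 q [-0.01  0.32 -0.56  1.76  0.18  1.11 -0.97]
dist 231.79474368267245
{'x': -0.008, 'y': 0.003, 'z': 0.464, 'ax': -0.001, 'ay': -0.001, 'az': 0.001}
(497, 171) 2416 ((498.2354431152344, 169.72012329101562), (54.28694152832031, 53.97787094116211), 67.93190002441406) cap [498.38850948 170.48282726  44.76959822] ((498.1839904785156, 169.8585662841797), (38.463523864746094, 38.76239013671875), 40.54964065551758)
(497, 286) 2942 ((496.64892578125, 285.71502685546875), (54.19829559326172, 54.23603439331055), 13.656743049621582) cap [496.70009322 285.51960329  44.66608994] ((496.69482421875, 285.3936767578125), (38.188419342041016, 38.760311126708984), 86.24366760253906)
```

View pics/w1.png

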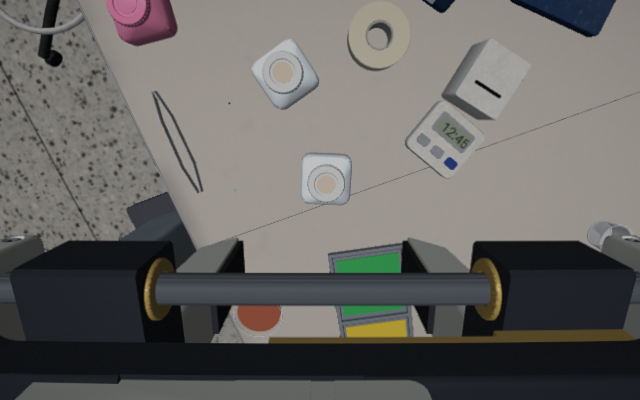

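```bash
python3 -c "
from h import *
plan((498.2,170,7.5),68.7,(1,))"
```

```text
t 1.75 pos [497.8 179.7 240. ] yaw [-179.9   -0.3   69.9] F [1.11 5.02 1.29] w 75.8 q [-0.01  0.32 -0.56  1.75  0.18  1.11 -0.98]
dist 232.68391866420342
{'x': -0.021, 'y': 0.008, 'z': 0.465, 'ax': -0.001, 'ay': -0.002, 'az': 0.007}
```

>>> servo_tool(steps=[{"x": -0.021,"y": 0.008,"z": 0.06,"ax": 0,"ay": -0.002,"az": 0.007,"claw": 76},{"x": -0.021,"y": 0.008,"z": 0.16,"ax": 0,"ay": -0.002,"az": 0.007,"claw": 76},{"x": -0.021,"y": 0.008,"z": 0.26,"ax": 0,"ay": -0.002,"az": 0.007,"claw": 76},{"x": -0.021,"y": 0.008,"z": 0.33,"ax": 0,"ay": -0.002,"az": 0.007,"claw": 76},{"x": -0.021,"y": 0.008,"z": 0.36,"ax": 0,"ay": -0.002,"az": 0.007,"claw": 76},{"x": -0.021,"y": 0.008,"z": 0.36,"ax": 0,"ay": -0.002,"az": 0.007,"claw": 76},{"x": -0.021,"y": 0.008,"z": 0.36,"ax": 0,"ay": -0.002,"az": 0.007,"claw": 76}])

```text
time: 2.45
tcp_pos: [498.0, 169.6, 60.2]
tcp_rot: [-3.139, 0.0, 1.198]
wrist_force: [0.4, 0.1, -0.3]
grip_width: 0.827
```

```bash
python3 -c "
from h import *
plan((498.2,170,7.5),68.7,(1,))"
```

```text
t 2.45 pos [498.  169.6  60.2] yaw [-179.9    0.    68.7] F [ 0.38  0.11 -0.3 ] w 76.0 q [-0.08  0.53 -0.47  1.96  0.35  0.73 -1.13]
dist 52.737188240612774
{'x': 0.001, 'y': 0.0, 'z': 0.105, 'ax': -0.001, 'ay': 0.0, 'az': -0.0}
```

Descend and settle.

>>> servo_tool(steps=[{"x": 0.001,"y": 0,"z": 0.04,"ax": 0,"ay": 0,"az": 0,"claw": 76},{"x": 0.001,"y": 0,"z": 0.08,"ax": 0,"ay": 0,"az": 0,"claw": 76},{"x": 0.001,"y": 0,"z": 0.105,"ax": 0,"ay": 0,"az": 0,"claw": 76},{"x": 0.001,"y": 0,"z": 0.105,"ax": 0,"ay": 0,"az": 0,"claw": 76},{"x": 0.001,"y": 0,"z": 0.105,"ax": 0,"ay": 0,"az": 0,"claw": 50},{"x": 0.001,"y": 0,"z": 0.105,"ax": 0,"ay": 0,"az": 0,"claw": 50},{"x": 0.001,"y": 0,"z": 0.105,"ax": 0,"ay": 0,"az": 0,"claw": 50},{"x": 0.001,"y": 0,"z": 0.105,"ax": 0,"ay": 0,"az": 0,"claw": 50}], force=30)

```text
time: 3.25
tcp_pos: [498.6, 170.3, 8.5]
tcp_rot: [-3.14, -0.0, 1.198]
wrist_force: [-0.2, 0.1, 6.5]
grip_width: 0.58
```

```bash
python3 -c "
from h import *
plan((498.2,170,60),68.7,(1,))"
```

```text
t 3.25 pos [498.6 170.3   8.5] yaw [-179.9   -0.    68.7] F [-0.22  0.12  6.49] w 53.2 q [-0.12  0.61 -0.42  1.99  0.41  0.62 -1.19]
dist 51.52707098078535
{'x': -0.001, 'y': -0.001, 'z': -0.103, 'ax': -0.0, 'ay': -0.0, 'az': -0.0}
```

>>> servo_tool(steps=[{"x": 0,"y": 0,"z": -0.01,"ax": 0,"ay": 0,"az": 0,"claw": 45},{"x": 0,"y": 0,"z": -0.03,"ax": 0,"ay": 0,"az": 0,"claw": 45},{"x": 0,"y": 0,"z": -0.06,"ax": 0,"ay": 0,"az": 0,"claw": 45},{"x": 0,"y": 0,"z": -0.09,"ax": 0,"ay": 0,"az": 0,"claw": 45},{"x": 0,"y": 0,"z": -0.1,"ax": 0,"ay": 0,"az": 0,"claw": 45},{"x": 0,"y": 0,"z": -0.1,"ax": 0,"ay": 0,"az": 0,"claw": 45},{"x": 0,"y": 0,"z": -0.1,"ax": 0,"ay": 0,"az": 0,"claw": 45},{"x": 0,"y": 0,"z": -0.1,"ax": 0,"ay": 0,"az": 0,"claw": 45}])

```text
time: 4.05
tcp_pos: [498.3, 169.9, 57.9]
tcp_rot: [-3.139, 0.0, 1.198]
wrist_force: [0.8, -0.3, 0.4]
grip_width: 0.581
```

Run:
```python
from h import *
from plant import arm
F=[]
for i in range(4):
    F.append(arm.sense()["wrist_force"]); p,d=arm.capture("wrist")
print(np.round(F,2))
cv2.imwrite("pics/w2.png",p[:,:,::-1])
plan((503,25,60),78.5,(1,))
```

```text
[[ 0.78 -0.32  0.36]
 [ 0.34 -0.44 -0.09]
 [-0.09 -1.05 -1.08]
 [ 0.6   0.32 -0.79]]
t 4.25 pos [498.4 170.2  58.1] yaw [-179.9    0.    68.7] F [ 0.12  0.04 -0.54] w 53.0 q [-0.08  0.53 -0.47  1.96  0.35  0.73 -1.14]
dist 145.26417434505103
{'x': -0.267, 'y': 0.114, 'z': -0.004, 'ax': -0.001, 'ay': -0.0, 'az': -0.055}
```

View pics/w2.png

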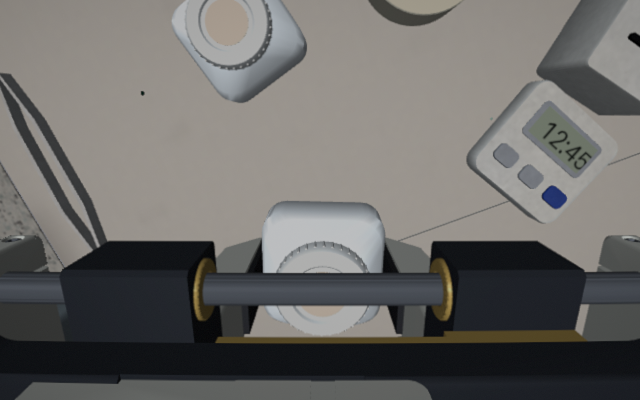

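The bottle at (326,179) is gripped and clear of the bench. The vertical load is about 0.5 N, so it is the empty one and goes to the red bay.

```bash
python3 -c "
from h import *
plan((466.5,-154.7,58),78.5,(.06,.17,.31,.46,.61,.76,.9,1))"
```

```text
t 4.25 pos [498.4 170.2  58.1] yaw [-179.9    0.    68.7] F [ 0.12  0.04 -0.54] w 53.0 q [-0.08  0.53 -0.47  1.96  0.35  0.73 -1.14]
dist 326.44406293304496
{'x': -0.038, 'y': 0.011, 'z': -0.0, 'ax': -0.0, 'ay': -0.0, 'az': -0.003}
{'x': -0.107, 'y': 0.03, 'z': -0.0, 'ax': -0.0, 'ay': -0.0, 'az': -0.009}
{'x': -0.195, 'y': 0.055, 'z': -0.0, 'ax': -0.0, 'ay': -0.0, 'az': -0.017}
{'x': -0.289, 'y': 0.081, 'z': -0.0, 'ax': -0.0, 'ay': -0.0, 'az': -0.025}
{'x': -0.383, 'y': 0.108, 'z': -0.0, 'ax': -0.0, 'ay': -0.0, 'az': -0.033}
{'x': -0.478, 'y': 0.134, 'z': -0.0, 'ax': -0.001, 'ay': -0.0, 'az': -0.042}
{'x': -0.566, 'y': 0.159, 'z': -0.0, 'ax': -0.001, 'ay': -0.0, 'az': -0.049}
{'x': -0.628, 'y': 0.177, 'z': -0.0, 'ax': -0.001, 'ay': -0.0, 'az': -0.055}
```

>>> servo_tool(steps=[{"x": -0.04,"y": 0.01,"z": 0,"ax": 0,"ay": 0,"az": -0.003,"claw": 45},{"x": -0.11,"y": 0.03,"z": 0,"ax": 0,"ay": 0,"az": -0.009,"claw": 45},{"x": -0.195,"y": 0.055,"z": 0,"ax": 0,"ay": 0,"az": -0.017,"claw": 45},{"x": -0.29,"y": 0.08,"z": 0,"ax": 0,"ay": 0,"az": -0.025,"claw": 45},{"x": -0.385,"y": 0.11,"z": 0,"ax": 0,"ay": 0,"az": -0.033,"claw": 45},{"x": -0.48,"y": 0.135,"z": 0,"ax": 0,"ay": 0,"az": -0.042,"claw": 45},{"x": -0.566,"y": 0.159,"z": 0,"ax": 0,"ay": 0,"az": -0.05,"claw": 45},{"x": -0.628,"y": 0.177,"z": 0,"ax": 0,"ay": 0,"az": -0.055,"claw": 45}])

```text
time: 5.05
tcp_pos: [465.6, -158.0, 57.6]
tcp_rot: [-3.139, 0.001, 1.369]
wrist_force: [1.0, 0.2, -0.6]
grip_width: 0.58
```

Run:
```python
from h import *
from plant import arm
for i in range(2):p,d=arm.capture("wrist")
cv2.imwrite("pics/w3.png",p[:,:,::-1])
plan((466.5,-154.7,14),78.5,(1,))
```

```text
t 5.15 pos [ 465.3 -160.2   57.4] yaw [-1.798e+02  1.000e-01  7.810e+01] F [ 0.    0.79 -0.75] w 53.7 q [ 0.61  0.5  -0.51  2.04  0.38  0.69 -0.35]
dist 43.717665432593485
{'x': 0.011, 'y': 0.0, 'z': 0.087, 'ax': -0.001, 'ay': 0.001, 'az': -0.002}
```

View pics/w3.png

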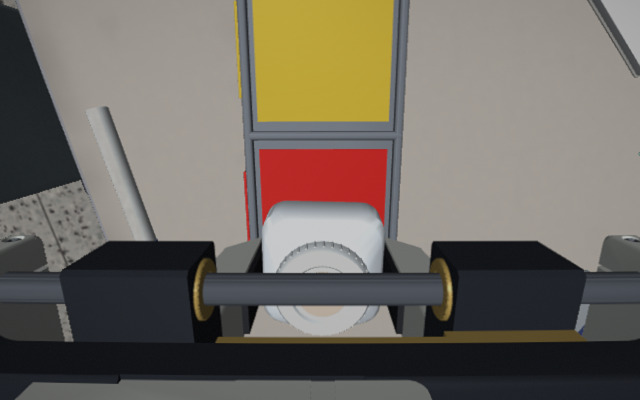

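>>> servo_tool(steps=[{"x": 0.011,"y": 0,"z": 0.02,"ax": 0,"ay": 0.001,"az": -0.002,"claw": 45},{"x": 0.011,"y": 0,"z": 0.045,"ax": 0,"ay": 0.001,"az": -0.002,"claw": 45},{"x": 0.011,"y": 0,"z": 0.065,"ax": 0,"ay": 0.001,"az": -0.002,"claw": 45},{"x": 0.011,"y": 0,"z": 0.075,"ax": 0,"ay": 0.001,"az": -0.002,"claw": 45},{"x": 0.011,"y": 0,"z": 0.08,"ax": 0,"ay": 0.001,"az": -0.002,"claw": 45},{"x": 0.011,"y": 0,"z": 0.083,"ax": 0,"ay": 0.001,"az": -0.002,"claw": 45},{"x": 0.011,"y": 0,"z": 0.086,"ax": 0,"ay": 0.001,"az": -0.002,"claw": 45},{"x": 0.011,"y": 0,"z": 0.086,"ax": 0,"ay": 0.001,"az": -0.002,"claw": 45}])

```text
time: 5.95
tcp_pos: [466.4, -154.9, 14.4]
tcp_rot: [-3.139, -0.001, 1.37]
wrist_force: [0.9, 0.2, -0.9]
grip_width: 0.583
```

Run:
```python
from h import *
plan((466.5,-154.7,13),78.5,(1,))
```

```text
t 5.95 pos [ 466.4 -154.9   14.4] yaw [-1.798e+02 -1.000e-01  7.850e+01] F [ 0.93  0.18 -0.92] w 53.5 q [ 0.56  0.57 -0.47  2.07  0.44  0.6  -0.41]
dist 1.4593795791513486
{'x': 0.0, 'y': 0.0, 'z': 0.003, 'ax': -0.001, 'ay': -0.0, 'az': 0.0}
```

>>> servo_tool(steps=[{"x": 0,"y": 0,"z": 0.001,"ax": -0.001,"ay": 0,"az": 0,"claw": 45},{"x": 0,"y": 0,"z": 0.002,"ax": -0.001,"ay": 0,"az": 0,"claw": 45},{"x": 0,"y": 0,"z": 0.003,"ax": -0.001,"ay": 0,"az": 0,"claw": 45},{"x": 0,"y": 0,"z": 0.003,"ax": -0.001,"ay": 0,"az": 0,"claw": 45}])

```text
time: 6.35
tcp_pos: [466.5, -155.0, 13.4]
tcp_rot: [3.141, -0.001, 1.37]
wrist_force: [-1.2, 1.2, 7.5]
grip_width: 0.587
```

Run:
```python
from h import *
plan((466.5,-154.7,13),78.5,(1,))
```

```text
t 6.35 pos [ 466.5 -155.    13.4] yaw [180.   -0.   78.5] F [-1.24  1.18  7.54] w 53.9 q [ 0.56  0.57 -0.46  2.08  0.44  0.59 -0.41]
dist 0.5081972095870162
{'x': 0.001, 'y': -0.0, 'z': 0.001, 'ax': 0.0, 'ay': -0.0, 'az': -0.0}
```

Contact at 7.5 N and at the expected height. Release, then rise.

>>> servo_tool(steps=[{"x": 0,"y": 0,"z": 0,"ax": 0,"ay": 0,"az": 0,"claw": 62},{"x": 0,"y": 0,"z": 0,"ax": 0,"ay": 0,"az": 0,"claw": 76},{"x": 0,"y": 0,"z": 0,"ax": 0,"ay": 0,"az": 0,"claw": 76},{"x": 0,"y": 0,"z": -0.02,"ax": 0,"ay": 0,"az": 0,"claw": 76},{"x": 0,"y": 0,"z": -0.07,"ax": 0,"ay": 0,"az": 0,"claw": 76},{"x": 0,"y": 0,"z": -0.15,"ax": 0,"ay": 0,"az": 0,"claw": 76},{"x": 0,"y": 0,"z": -0.22,"ax": 0,"ay": 0,"az": 0,"claw": 76},{"x": 0,"y": 0,"z": -0.25,"ax": 0,"ay": 0,"az": 0,"claw": 76}])

```text
time: 7.15
tcp_pos: [467.8, -155.0, 142.2]
tcp_rot: [3.136, -0.0, 1.37]
wrist_force: [0.7, 0.1, -0.5]
grip_width: 0.827
```

Run:
```python
from h import *
from plant import arm
p,d=arm.capture("scene"); cv2.imwrite("pics/s2.png",cv2.resize(p[140:300,240:480],None,fx=3,fy=3)[:,:,::-1])
plan((496.7,285.5,120),104,(1,.05,))
```

```text
t 7.2 pos [ 468.5 -155.2  143.2] yaw [179.6   0.   78.5] F [0.93 1.06 1.76] w 76.4 q [ 0.67  0.38 -0.59  1.96  0.27  0.87 -0.26]
dist 442.1929072529928
{'x': 0.875, 'y': -0.121, 'z': 0.046, 'ax': 0.002, 'ay': 0.0, 'az': -0.142}
{'x': 0.044, 'y': -0.006, 'z': 0.002, 'ax': 0.0, 'ay': 0.0, 'az': -0.007}
```

View pics/s2.png

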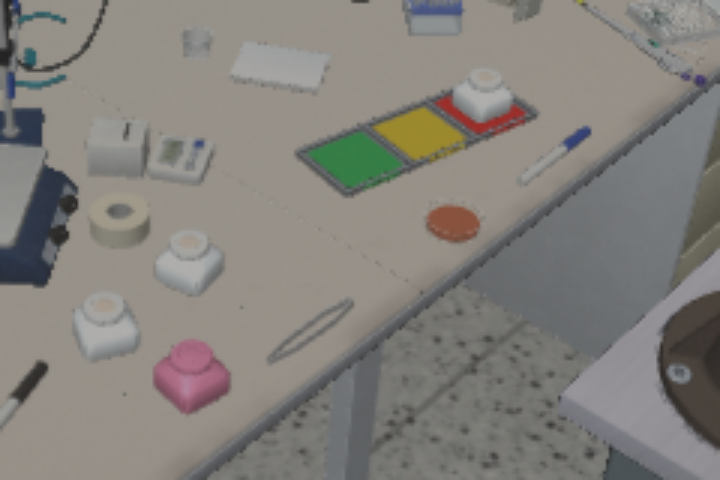

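The empty bottle stands upright in red, at (483,95) in the crop. On to the middle bottle.

>>> servo_tool(steps=[{"x": 0.06,"y": -0.008,"z": 0,"ax": 0,"ay": 0,"az": -0.01,"claw": 74},{"x": 0.15,"y": -0.02,"z": 0,"ax": 0,"ay": 0,"az": -0.025,"claw": 74},{"x": 0.25,"y": -0.035,"z": 0,"ax": 0,"ay": 0,"az": -0.041,"claw": 74},{"x": 0.35,"y": -0.048,"z": 0,"ax": 0,"ay": 0,"az": -0.057,"claw": 74},{"x": 0.45,"y": -0.062,"z": 0,"ax": 0,"ay": 0,"az": -0.073,"claw": 74},{"x": 0.55,"y": -0.076,"z": 0,"ax": 0,"ay": 0,"az": -0.09,"claw": 74},{"x": 0.65,"y": -0.09,"z": 0,"ax": 0,"ay": 0,"az": -0.106,"claw": 74},{"x": 0.75,"y": -0.104,"z": 0.01,"ax": 0,"ay": 0,"az": -0.122,"claw": 74}])

```text
time: 8.0
tcp_pos: [492.0, 221.5, 138.7]
tcp_rot: [3.134, 0.003, 1.755]
wrist_force: [1.6, 0.4, -0.0]
grip_width: 0.805
```

Run:
```python
from h import *
plan((496.7,285.5,65),104,(1,))
z=np.load("pics/w1.npz"); W=cloud(z,z["d"]); Z=W[:,:,2]
m=(Z>18)&(Z<32)&(np.hypot(W[:,:,0]-590,W[:,:,1]-290)<45); P=W[m][:,:2].astype(np.float32)
print("tape",cv2.minEnclosingCircle(P))
a=np.radians(104);n=np.array([np.sin(a),-np.cos(a)]);t=np.array([np.cos(a),np.sin(a)])
q=(P-[496.7,285.5]); b=np.abs(q@t)<14; print("min jaw dist of tape in finger lane", (q@n)[b].min())
```

```text
t 8.0 pos [492.  221.5 138.7] yaw [1.796e+02 1.000e-01 1.006e+02] F [ 1.62  0.38 -0.03] w 73.9 q [-0.    0.49 -0.72  1.85  0.4   0.94 -0.72]
dist 97.71329991876513
{'x': 0.124, 'y': 0.032, 'z': 0.147, 'ax': 0.002, 'ay': 0.001, 'az': -0.019}
tape ((596.8919677734375, 286.8094482421875), 30.70980453491211)
min jaw dist of tape in finger lane 68.39245713062871
```

>>> servo_tool(steps=[{"x": 0.07,"y": 0.02,"z": 0.01,"ax": 0.001,"ay": 0.001,"az": -0.01,"claw": 74},{"x": 0.11,"y": 0.03,"z": 0.05,"ax": 0.002,"ay": 0.001,"az": -0.019,"claw": 74},{"x": 0.124,"y": 0.032,"z": 0.1,"ax": 0.002,"ay": 0.001,"az": -0.019,"claw": 74},{"x": 0.124,"y": 0.032,"z": 0.13,"ax": 0.002,"ay": 0.001,"az": -0.019,"claw": 74},{"x": 0.124,"y": 0.032,"z": 0.147,"ax": 0.002,"ay": 0.001,"az": -0.019,"claw": 74},{"x": 0.124,"y": 0.032,"z": 0.147,"ax": 0.002,"ay": 0.001,"az": -0.019,"claw": 74},{"x": 0.124,"y": 0.032,"z": 0.147,"ax": 0.002,"ay": 0.001,"az": -0.019,"claw": 74}])

```text
time: 8.7
tcp_pos: [497.4, 284.7, 65.8]
tcp_rot: [3.14, -0.0, 1.814]
wrist_force: [0.4, -0.6, 0.7]
grip_width: 0.806
```

Run:
```python
from h import *
from plant import arm
c=arm.get_calibration("wrist")
p,d=arm.capture("wrist"); cv2.imwrite("pics/w4.png",p[:,:,::-1]);np.savez("pics/w4.npz",p=p,d=d,**{k:c[k] for k in c})
plan((496.7,285.5,7.5),104,(1,))
```

```text
t 8.75 pos [497.6 285.   66.1] yaw [179.9  -0.  103.9] F [ 0.69 -0.56  0.01] w 73.9 q [-0.15  0.63 -0.67  1.83  0.5   0.85 -0.82]
dist 58.641493776602616
{'x': 0.001, 'y': -0.002, 'z': 0.117, 'ax': 0.001, 'ay': -0.0, 'az': -0.0}
```

View pics/w4.png

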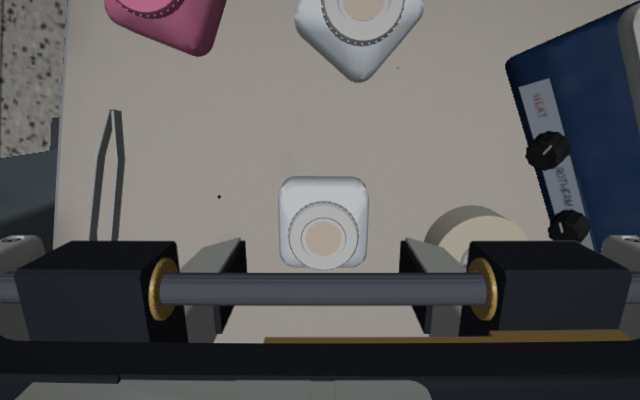

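Bottle at (323,222) is centred and square between the fingers, and the tape roll (480,235) is clear. Descend and grip.

>>> servo_tool(steps=[{"x": 0.001,"y": -0.001,"z": 0.03,"ax": 0.001,"ay": 0,"az": 0,"claw": 74},{"x": 0.001,"y": -0.001,"z": 0.07,"ax": 0.001,"ay": 0,"az": 0,"claw": 74},{"x": 0.001,"y": -0.001,"z": 0.1,"ax": 0.001,"ay": 0,"az": 0,"claw": 74},{"x": 0.001,"y": -0.001,"z": 0.116,"ax": 0.001,"ay": 0,"az": 0,"claw": 74},{"x": 0.001,"y": -0.001,"z": 0.116,"ax": 0.001,"ay": 0,"az": 0,"claw": 60},{"x": 0.001,"y": -0.001,"z": 0.116,"ax": 0.001,"ay": 0,"az": 0,"claw": 45},{"x": 0.001,"y": -0.001,"z": 0.116,"ax": 0.001,"ay": 0,"az": 0,"claw": 45},{"x": 0.001,"y": -0.001,"z": 0.116,"ax": 0.001,"ay": 0,"az": 0,"claw": 45}], force=35)

```text
time: 9.55
tcp_pos: [497.5, 285.8, 8.8]
tcp_rot: [-3.142, -0.001, 1.814]
wrist_force: [0.2, -0.6, 0.4]
grip_width: 0.583
```

Run:
```python
from h import *
plan((496.7,285.5,58),104,(1,))
```

```text
t 9.55 pos [497.5 285.8   8.8] yaw [-1.800e+02 -1.000e-01  1.039e+02] F [ 0.17 -0.55  0.36] w 53.6 q [-0.19  0.7  -0.61  1.87  0.57  0.75 -0.88]
dist 49.23418943557151
{'x': -0.0, 'y': -0.002, 'z': -0.098, 'ax': -0.0, 'ay': -0.0, 'az': -0.0}
```

>>> servo_tool(steps=[{"x": 0,"y": 0,"z": -0.01,"ax": 0,"ay": 0,"az": 0,"claw": 45},{"x": 0,"y": 0,"z": -0.03,"ax": 0,"ay": 0,"az": 0,"claw": 45},{"x": 0,"y": 0,"z": -0.06,"ax": 0,"ay": 0,"az": 0,"claw": 45},{"x": 0,"y": 0,"z": -0.09,"ax": 0,"ay": 0,"az": 0,"claw": 45},{"x": 0,"y": 0,"z": -0.1,"ax": 0,"ay": 0,"az": 0,"claw": 45},{"x": 0,"y": 0,"z": -0.1,"ax": 0,"ay": 0,"az": 0,"claw": 45},{"x": 0,"y": 0,"z": -0.1,"ax": 0,"ay": 0,"az": 0,"claw": 45},{"x": 0,"y": 0,"z": -0.1,"ax": 0,"ay": 0,"az": 0,"claw": 45}])

```text
time: 10.35
tcp_pos: [497.2, 285.4, 58.3]
tcp_rot: [-3.141, -0.001, 1.814]
wrist_force: [-0.3, -0.1, -3.8]
grip_width: 0.582
```

Run:
```python
from h import *
from plant import arm
F=[]
for i in range(4):
    F.append(arm.sense()["wrist_force"]); p,d=arm.capture("wrist")
print(np.round(F,2))
cv2.imwrite("pics/w5.png",p[:,:,::-1])
fr=(.06,.17,.31,.46,.61,.76,.9,1)
plan((503.3,25.3,58),78.5,fr)
plan((485.1,-64.5,58),78.5,fr)
```

```text
[[-0.27 -0.09 -3.81]
 [-0.21  0.34 -2.79]
 [-0.69  0.67 -2.86]
 [-0.38 -0.4  -2.64]]
t 10.55 pos [497.3 285.7  58.3] yaw [-180.    -0.   103.9] F [ 0.02 -1.1  -2.19] w 53.4 q [-0.16  0.64 -0.66  1.83  0.51  0.84 -0.83]
dist 260.4295489388323
{'x': -0.03, 'y': -0.007, 'z': 0.0, 'ax': -0.0, 'ay': -0.0, 'az': 0.008}
{'x': -0.086, 'y': -0.019, 'z': 0.0, 'ax': -0.0, 'ay': -0.0, 'az': 0.024}
{'x': -0.158, 'y': -0.035, 'z': 0.0, 'ax': -0.0, 'ay': -0.0, 'az': 0.044}
{'x': -0.234, 'y': -0.052, 'z': 0.0, 'ax': -0.0, 'ay': -0.0, 'az': 0.065}
{'x': -0.31, 'y': -0.069, 'z': 0.0, 'ax': -0.0, 'ay': -0.0, 'az': 0.086}
{'x': -0.386, 'y': -0.086, 'z': 0.0, 'ax': -0.0, 'ay': -0.0, 'az': 0.107}
{'x': -0.457, 'y': -0.102, 'z': 0.0, 'ax': -0.0, 'ay': -0.0, 'az': 0.127}
{'x': -0.508, 'y': -0.114, 'z': 0.0, 'ax': -0.0, 'ay': -0.0, 'az': 0.141}
t 10.55 pos [497.3 285.7  58.3] yaw [-180.    -0.   103.9] F [ 0.02 -1.1  -2.19] w 53.4 q [-0.16  0.64 -0.66  1.83  0.51  0.84 -0.83]
dist 350.37112499414656
{'x': -0.04, 'y': -0.012, 'z': 0.0, 'ax': -0.0, 'ay': -0.0, 'az': 0.008}
{'x': -0.115, 'y': -0.033, 'z': 0.0, 'ax': -0.0, 'ay': -0.0, 'az': 0.024}
{'x': -0.209, 'y': -0.06, 'z': 0.0, 'ax': -0.0, 'ay': -0.0, 'az': 0.044}
{'x': -0.31, 'y': -0.088, 'z': 0.0, 'ax': -0.0, 'ay': -0.0, 'az': 0.065}
{'x': -0.411, 'y': -0.117, 'z': 0.0, 'ax': -0.0, 'ay': -0.0, 'az': 0.086}
{'x': -0.512, 'y': -0.146, 'z': 0.0, 'ax': -0.0, 'ay': -0.0, 'az': 0.107}
{'x': -0.606, 'y': -0.173, 'z': 0.0, 'ax': -0.0, 'ay': -0.0, 'az': 0.127}
{'x': -0.674, 'y': -0.192, 'z': 0.0, 'ax': -0.0, 'ay': -0.0, 'az': 0.141}
```

View pics/w5.png

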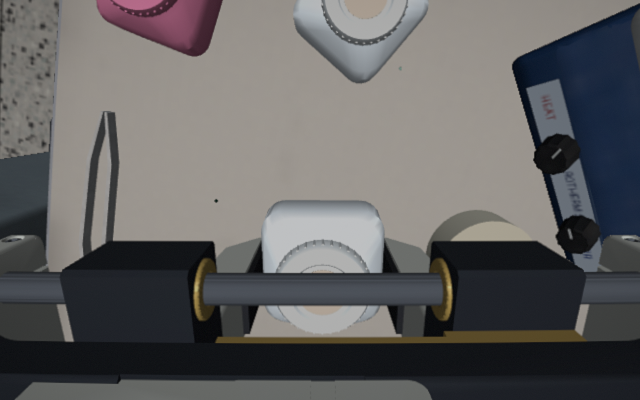

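Load about 2.8 N, so this is the half-full bottle (2.2–2.7 N expected, 4.2 or more if full). It goes to the yellow bay.

>>> servo_tool(steps=[{"x": -0.03,"y": -0.008,"z": 0,"ax": 0,"ay": 0,"az": 0.006,"claw": 45},{"x": -0.1,"y": -0.028,"z": 0,"ax": 0,"ay": 0,"az": 0.02,"claw": 45},{"x": -0.185,"y": -0.053,"z": 0,"ax": 0,"ay": 0,"az": 0.04,"claw": 45},{"x": -0.275,"y": -0.078,"z": 0,"ax": 0,"ay": 0,"az": 0.06,"claw": 45},{"x": -0.365,"y": -0.104,"z": 0,"ax": 0,"ay": 0,"az": 0.08,"claw": 45},{"x": -0.455,"y": -0.13,"z": 0,"ax": 0,"ay": 0,"az": 0.1,"claw": 45},{"x": -0.54,"y": -0.154,"z": 0,"ax": 0,"ay": 0,"az": 0.12,"claw": 45},{"x": -0.61,"y": -0.174,"z": 0,"ax": 0,"ay": 0,"az": 0.135,"claw": 45}])

```text
time: 11.35
tcp_pos: [485.1, -35.3, 58.1]
tcp_rot: [-3.14, 0.001, 1.384]
wrist_force: [1.2, -0.2, -3.3]
grip_width: 0.582
```

Run:
```python
from h import *
plan((485.1,-64.5,58),78.5,(1,))
```

```text
t 11.35 pos [485.1 -35.3  58.1] yaw [-1.799e+02  1.000e-01  7.930e+01] F [ 1.21 -0.2  -3.3 ] w 53.4 q [ 0.4   0.51 -0.58  2.05  0.42  0.7  -0.64]
dist 29.243379022034308
{'x': -0.057, 'y': 0.011, 'z': 0.0, 'ax': -0.0, 'ay': 0.0, 'az': 0.005}
```

>>> servo_tool(steps=[{"x": -0.04,"y": 0.008,"z": 0,"ax": 0,"ay": 0,"az": 0.003,"claw": 45},{"x": -0.057,"y": 0.011,"z": 0,"ax": 0,"ay": 0,"az": 0.005,"claw": 45},{"x": -0.057,"y": 0.011,"z": 0,"ax": 0,"ay": 0,"az": 0.005,"claw": 45},{"x": -0.057,"y": 0.011,"z": 0,"ax": 0,"ay": 0,"az": 0.005,"claw": 45},{"x": -0.057,"y": 0.011,"z": 0,"ax": 0,"ay": 0,"az": 0.005,"claw": 45}])

```text
time: 11.85
tcp_pos: [485.4, -62.6, 58.2]
tcp_rot: [-3.14, 0.0, 1.371]
wrist_force: [0.0, -0.1, -2.5]
grip_width: 0.581
```

Run:
```python
from h import *
from plant import arm
F=[]
for i in range(5):
    F.append(arm.sense()["wrist_force"][2]); p,d=arm.capture("wrist")
print(np.round(F,2),np.mean(F))
cv2.imwrite("pics/w6.png",p[:,:,::-1])
plan((485.1,-64.5,15),78.5,(1,))
```

```text
[-2.47 -1.34 -2.94 -2.92 -1.94] -2.3209713865799353
t 12.1 pos [485.3 -63.6  58.1] yaw [-179.9    0.    78.5] F [-0.6   0.15 -2.5 ] w 53.3 q [ 0.45  0.51 -0.57  2.04  0.42  0.71 -0.59]
dist 43.097376899164026
{'x': -0.002, 'y': 0.0, 'z': 0.086, 'ax': -0.0, 'ay': 0.0, 'az': -0.0}
```

View pics/w6.png

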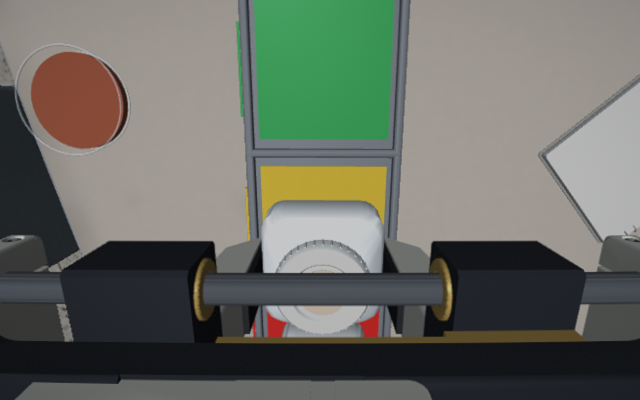

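2.3 N mean confirms half-full, and the bottle is centred over yellow (323,220). Lower it.

>>> servo_tool(steps=[{"x": -0.002,"y": 0,"z": 0.02,"ax": 0,"ay": 0,"az": 0,"claw": 45},{"x": -0.002,"y": 0,"z": 0.045,"ax": 0,"ay": 0,"az": 0,"claw": 45},{"x": -0.002,"y": 0,"z": 0.065,"ax": 0,"ay": 0,"az": 0,"claw": 45},{"x": -0.002,"y": 0,"z": 0.077,"ax": 0,"ay": 0,"az": 0,"claw": 45},{"x": -0.002,"y": 0,"z": 0.082,"ax": 0,"ay": 0,"az": 0,"claw": 45},{"x": -0.002,"y": 0,"z": 0.085,"ax": 0,"ay": 0,"az": 0,"claw": 45},{"x": -0.002,"y": 0,"z": 0.088,"ax": 0,"ay": 0,"az": 0,"claw": 45},{"x": -0.002,"y": 0,"z": 0.089,"ax": 0,"ay": 0,"az": 0,"claw": 45}])

```text
time: 12.9
tcp_pos: [485.2, -64.6, 13.7]
tcp_rot: [-3.141, 0.001, 1.37]
wrist_force: [-0.4, 0.6, 3.8]
grip_width: 0.583
```

Run:
```python
from h import *
plan((485.1,-64.5,13),78.5,(1,))
```

```text
t 12.9 pos [485.2 -64.6  13.7] yaw [-179.9    0.    78.5] F [-0.45  0.61  3.76] w 53.6 q [ 0.41  0.58 -0.52  2.08  0.49  0.61 -0.65]
dist 0.7479433247075437
{'x': 0.0, 'y': -0.0, 'z': 0.001, 'ax': -0.0, 'ay': 0.0, 'az': -0.0}
```

Seated: 3.8 N upward at 13.7 mm. Release and rise.

>>> servo_tool(steps=[{"x": 0,"y": 0,"z": 0,"ax": 0,"ay": 0,"az": 0,"claw": 62},{"x": 0,"y": 0,"z": 0,"ax": 0,"ay": 0,"az": 0,"claw": 76},{"x": 0,"y": 0,"z": 0,"ax": 0,"ay": 0,"az": 0,"claw": 76},{"x": 0,"y": 0,"z": -0.02,"ax": 0,"ay": 0,"az": 0,"claw": 76},{"x": 0,"y": 0,"z": -0.07,"ax": 0,"ay": 0,"az": 0,"claw": 76},{"x": 0,"y": 0,"z": -0.15,"ax": 0,"ay": 0,"az": 0,"claw": 76},{"x": 0,"y": 0,"z": -0.22,"ax": 0,"ay": 0,"az": 0,"claw": 76},{"x": 0,"y": 0,"z": -0.25,"ax": 0,"ay": 0,"az": 0,"claw": 76}])

```text
time: 13.7
tcp_pos: [486.8, -64.1, 142.6]
tcp_rot: [3.138, 0.0, 1.37]
wrist_force: [-0.9, -0.1, 0.3]
grip_width: 0.829
```

Run:
```python
from h import *
plan((486.5,405,140),63.6,(1,))
z=np.load("pics/w4.npz"); W=cloud(z,z["d"]); Z=W[:,:,2]
m=(Z>14)&(Z<60)&(np.hypot(W[:,:,0]-486.5,W[:,:,1]-405)<45);P=W[m];print(len(P),P[:,2].max())
```

```text
t 13.7 pos [486.8 -64.1 142.6] yaw [179.8   0.   78.5] F [-0.88 -0.15  0.34] w 76.1 q [ 0.53  0.39 -0.65  1.96  0.31  0.88 -0.48]
dist 469.1236669956915
{'x': 0.919, 'y': -0.188, 'z': 0.004, 'ax': 0.001, 'ay': -0.0, 'az': 0.083}
7015 47.289082377721904
```

>>> servo_tool(steps=[{"x": 0.05,"y": -0.01,"z": 0,"ax": 0,"ay": 0,"az": 0.005,"claw": 76},{"x": 0.14,"y": -0.029,"z": 0,"ax": 0,"ay": 0,"az": 0.012,"claw": 76},{"x": 0.23,"y": -0.047,"z": 0,"ax": 0,"ay": 0,"az": 0.02,"claw": 76},{"x": 0.33,"y": -0.068,"z": 0,"ax": 0,"ay": 0,"az": 0.03,"claw": 76},{"x": 0.43,"y": -0.088,"z": 0,"ax": 0,"ay": 0,"az": 0.039,"claw": 76},{"x": 0.53,"y": -0.108,"z": 0,"ax": 0,"ay": 0,"az": 0.048,"claw": 76},{"x": 0.62,"y": -0.127,"z": 0,"ax": 0,"ay": 0,"az": 0.056,"claw": 76},{"x": 0.7,"y": -0.143,"z": 0,"ax": 0,"ay": 0,"az": 0.063,"claw": 76}])

```text
time: 14.5
tcp_pos: [485.8, 296.3, 143.3]
tcp_rot: [3.138, -0.002, 1.173]
wrist_force: [1.7, 0.2, 1.3]
grip_width: 0.83
```

Run:
```python
from h import *
from plant import arm
c=arm.get_calibration("wrist"); p,d=arm.capture("wrist")
cv2.imwrite("pics/w7.png",p[:,:,::-1])
W=cloud(c,d); Z=W[:,:,2]
m=(Z>14)&(Z<60)&(np.hypot(W[:,:,0]-486.5,W[:,:,1]-405)<45);P=W[m]
cap=P[P[:,2]>39]
print(len(P),cv2.minAreaRect(P[:,:2].astype(np.float32)),cap.mean(0),cv2.minAreaRect(cap[:,:2].astype(np.float32)))
plan((486.5,405,65),63.6,(1,))
```

```text
5431 ((486.26617431640625, 404.96588134765625), (54.343666076660156, 54.274410247802734), 63.42738342285156) [486.5931605  404.69956608  44.69123788] ((486.4781494140625, 405.0274963378906), (39.05138397216797, 38.66483688354492), 57.42097854614258)
t 14.55 pos [484.3 304.2 144. ] yaw [179.9  -0.4  67.5] F [1.1  7.31 2.66] w 76.1 q [-0.21  0.51 -0.63  1.77  0.35  0.97 -1.37]
dist 128.06403489505183
{'x': 0.187, 'y': -0.073, 'z': 0.159, 'ax': 0.0, 'ay': -0.002, 'az': 0.022}
```

View pics/w7.png

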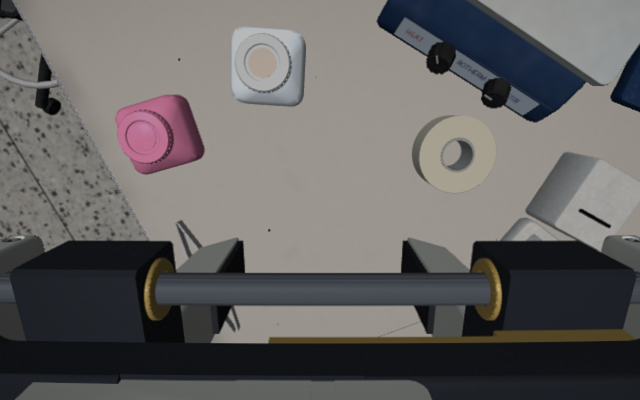

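Run:
```python
from h import *
from plant import arm
c=arm.get_calibration("wrist"); p,d=arm.capture("wrist")
W=cloud(c,d); Z=W[:,:,2]
hsv=cv2.cvtColor(p,cv2.COLOR_RGB2HSV)
m=(cv2.inRange(hsv,(160,70,60),(180,255,255))>0)&(Z>3)&(Z<60)&(W[:,:,0]<450)&(W[:,:,1]>320); P=W[m][:,:2]
print(len(P),cv2.minAreaRect(P.astype(np.float32)))
ce=np.array([486.4,405])
for yaw in(63.5,153.5):
    a=np.radians(yaw);n=np.array([np.sin(a),-np.cos(a)]);t=np.array([np.cos(a),np.sin(a)])
    q=P-ce
    # distance to finger rects
    for s in(1,-1):
        dn=np.maximum(np.abs(q@n*s-47)-10,0);dt=np.maximum(np.abs(q@t)-12,0)
        print(yaw,s,np.hypot(dn,dt).min())
o=(Z>3)&(np.hypot(W[:,:,0]-486.4,W[:,:,1]-405)<110)&(np.hypot(W[:,:,0]-486.4,W[:,:,1]-405)>42)&(Z>12)&(Z<120)
Q=W[o]; 
a=np.radians(153.5);n=np.array([np.sin(a),-np.cos(a)]);t=np.array([np.cos(a),np.sin(a)]);q=Q[:,:2]-ce
for s in(1,-1):
    print("all",s,np.hypot(np.maximum(np.abs(q@n*s-47)-10,0),np.maximum(np.abs(q@t)-12,0)).min())
plan((486.4,405,140),153.5,(1,))
plan((486.4,405,140),63.5,(1,))
```

```text
4959 ((385.934326171875, 392.9490661621094), (53.336483001708984, 54.33441925048828), 82.56072998046875)
63.5 1 102.19545310178407
63.5 -1 17.858945698395488
153.5 1 84.3229671729576
153.5 -1 42.43711992845573
all 1 67.55919373467744
all -1 42.63801304077167
t 14.6 pos [484.5 300.8 143.7] yaw [179.9  -0.3  67.6] F [0.13 0.15 0.11] w 75.7 q [-0.2   0.51 -0.63  1.78  0.35  0.97 -1.36]
dist 104.30701978676562
{'x': 0.194, 'y': -0.076, 'z': 0.008, 'ax': 0.002, 'ay': -0.001, 'az': -0.477}
t 14.6 pos [484.5 300.8 143.7] yaw [179.9  -0.3  67.6] F [0.13 0.15 0.11] w 75.7 q [-0.2   0.51 -0.63  1.78  0.35  0.97 -1.36]
dist 104.30701978676562
{'x': 0.194, 'y': -0.076, 'z': 0.008, 'ax': 0.0, 'ay': -0.002, 'az': 0.023}
```

Third white bottle at (267,67) sits next to the pink look-alike at (160,135). At yaw 63.5° the fingers clear the pink one by 18 mm.

>>> servo_tool(steps=[{"x": 0.05,"y": -0.02,"z": 0.01,"ax": 0,"ay": -0.002,"az": 0.006,"claw": 76},{"x": 0.11,"y": -0.043,"z": 0.01,"ax": 0,"ay": -0.002,"az": 0.013,"claw": 76},{"x": 0.165,"y": -0.065,"z": 0.03,"ax": 0,"ay": -0.002,"az": 0.02,"claw": 76},{"x": 0.194,"y": -0.076,"z": 0.07,"ax": 0,"ay": -0.002,"az": 0.023,"claw": 76},{"x": 0.194,"y": -0.076,"z": 0.12,"ax": 0,"ay": -0.002,"az": 0.023,"claw": 76},{"x": 0.194,"y": -0.076,"z": 0.157,"ax": 0,"ay": -0.002,"az": 0.023,"claw": 76},{"x": 0.194,"y": -0.076,"z": 0.157,"ax": 0,"ay": -0.002,"az": 0.023,"claw": 76},{"x": 0.194,"y": -0.076,"z": 0.157,"ax": 0,"ay": -0.002,"az": 0.023,"claw": 76}])

```text
time: 15.4
tcp_pos: [486.8, 405.0, 66.5]
tcp_rot: [3.14, 0.001, 1.107]
wrist_force: [-0.0, 0.2, 0.4]
grip_width: 0.827
```

Run:
```python
from h import *
from plant import arm
for i in range(2): p,d=arm.capture("wrist")
cv2.imwrite("pics/w8.png",p[:,:,::-1])
plan((486.4,405,8),63.5,(1,))
```

```text
t 15.5 pos [487.3 405.7  67.3] yaw [ 1.799e+02 -1.000e-01  6.340e+01] F [-0.13  0.41 -0.37] w 76.2 q [-0.42  0.68 -0.55  1.68  0.43  0.91 -1.61]
dist 59.29073608944202
{'x': -0.002, 'y': -0.001, 'z': 0.119, 'ax': 0.001, 'ay': -0.0, 'az': -0.0}
```

View pics/w8.png

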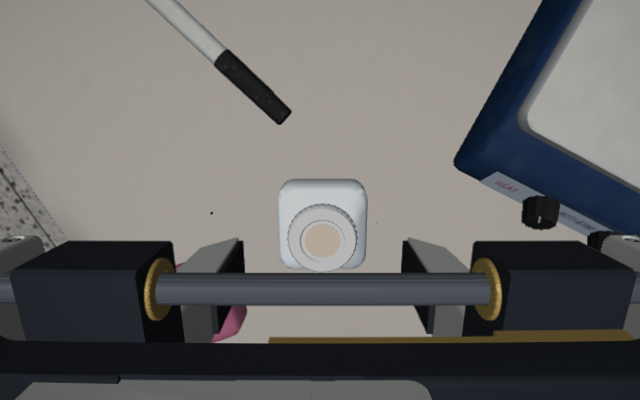

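>>> servo_tool(steps=[{"x": -0.002,"y": -0.001,"z": 0.03,"ax": 0.001,"ay": 0,"az": 0,"claw": 76},{"x": -0.002,"y": -0.001,"z": 0.065,"ax": 0.001,"ay": 0,"az": 0,"claw": 76},{"x": -0.002,"y": -0.001,"z": 0.095,"ax": 0.001,"ay": 0,"az": 0,"claw": 76},{"x": -0.002,"y": -0.001,"z": 0.117,"ax": 0.001,"ay": 0,"az": 0,"claw": 76},{"x": -0.002,"y": -0.001,"z": 0.117,"ax": 0.001,"ay": 0,"az": 0,"claw": 60},{"x": -0.002,"y": -0.001,"z": 0.117,"ax": 0.001,"ay": 0,"az": 0,"claw": 45},{"x": -0.002,"y": -0.001,"z": 0.117,"ax": 0.001,"ay": 0,"az": 0,"claw": 45},{"x": -0.002,"y": -0.001,"z": 0.117,"ax": 0.001,"ay": 0,"az": 0,"claw": 45}], force=45)

```text
time: 16.3
tcp_pos: [486.9, 405.6, 9.5]
tcp_rot: [-3.141, -0.003, 1.107]
wrist_force: [1.1, -0.1, 0.6]
grip_width: 0.578
```

Run:
```python
from h import *
plan((486.4,405,60),63.5,(1,))
```

```text
t 16.3 pos [486.9 405.6   9.5] yaw [-180.    -0.2   63.4] F [ 1.07 -0.08  0.57] w 53.1 q [-0.44  0.75 -0.51  1.72  0.48  0.8  -1.64]
dist 50.461593734689316
{'x': -0.001, 'y': -0.0, 'z': -0.101, 'ax': -0.0, 'ay': -0.001, 'az': -0.0}
```

>>> servo_tool(steps=[{"x": 0,"y": 0,"z": -0.01,"ax": 0,"ay": -0.001,"az": 0,"claw": 45},{"x": 0,"y": 0,"z": -0.03,"ax": 0,"ay": -0.001,"az": 0,"claw": 45},{"x": 0,"y": 0,"z": -0.06,"ax": 0,"ay": -0.001,"az": 0,"claw": 45},{"x": 0,"y": 0,"z": -0.09,"ax": 0,"ay": -0.001,"az": 0,"claw": 45},{"x": 0,"y": 0,"z": -0.11,"ax": 0,"ay": -0.001,"az": 0,"claw": 45},{"x": 0,"y": 0,"z": -0.11,"ax": 0,"ay": -0.001,"az": 0,"claw": 45},{"x": 0,"y": 0,"z": -0.11,"ax": 0,"ay": -0.001,"az": 0,"claw": 45},{"x": 0,"y": 0,"z": -0.11,"ax": 0,"ay": -0.001,"az": 0,"claw": 45}])

```text
time: 17.1
tcp_pos: [486.6, 404.9, 63.9]
tcp_rot: [-3.141, 0.002, 1.107]
wrist_force: [-0.6, -0.0, -5.5]
grip_width: 0.582
```

Run:
```python
from h import *
from plant import arm
F=[]
for i in range(4):
    F.append(arm.sense()["wrist_force"][2]); p,d=arm.capture("wrist")
print(np.round(F,2),np.mean(F))
plan((503.3,25.3,65),78.5,(.05,.13,.23,.35,.47,.59,.71,.81,1))
```

```text
[-5.51 -5.46 -4.73 -5.45] -5.287419003938286
t 17.3 pos [486.6 405.2  63.9] yaw [-1.799e+02  1.000e-01  6.340e+01] F [ 0.41  0.58 -5.9 ] w 52.8 q [-0.42  0.68 -0.55  1.68  0.43  0.9  -1.61]
dist 380.2275920819516
{'x': -0.033, 'y': 0.018, 'z': -0.0, 'ax': -0.0, 'ay': 0.0, 'az': -0.004}
{'x': -0.086, 'y': 0.048, 'z': -0.0, 'ax': -0.0, 'ay': 0.0, 'az': -0.011}
{'x': -0.153, 'y': 0.085, 'z': -0.0, 'ax': -0.0, 'ay': 0.0, 'az': -0.019}
{'x': -0.233, 'y': 0.129, 'z': -0.001, 'ax': -0.0, 'ay': 0.0, 'az': -0.029}
{'x': -0.312, 'y': 0.174, 'z': -0.001, 'ax': -0.0, 'ay': 0.0, 'az': -0.039}
{'x': -0.392, 'y': 0.218, 'z': -0.001, 'ax': -0.0, 'ay': 0.0, 'az': -0.049}
{'x': -0.472, 'y': 0.262, 'z': -0.001, 'ax': -0.0, 'ay': 0.0, 'az': -0.059}
{'x': -0.538, 'y': 0.299, 'z': -0.001, 'ax': -0.0, 'ay': 0.0, 'az': -0.068}
{'x': -0.665, 'y': 0.37, 'z': -0.002, 'ax': -0.0, 'ay': 0.0, 'az': -0.084}
```

Load about 5.3 N, so this is the full bottle and goes to the green bay.

>>> servo_tool(steps=[{"x": -0.033,"y": 0.018,"z": 0,"ax": 0,"ay": 0,"az": -0.004,"claw": 45},{"x": -0.086,"y": 0.048,"z": 0,"ax": 0,"ay": 0,"az": -0.011,"claw": 45},{"x": -0.153,"y": 0.085,"z": 0,"ax": 0,"ay": 0,"az": -0.019,"claw": 45},{"x": -0.233,"y": 0.13,"z": 0,"ax": 0,"ay": 0,"az": -0.029,"claw": 45},{"x": -0.312,"y": 0.174,"z": 0,"ax": 0,"ay": 0,"az": -0.039,"claw": 45},{"x": -0.392,"y": 0.218,"z": 0,"ax": 0,"ay": 0,"az": -0.049,"claw": 45},{"x": -0.47,"y": 0.262,"z": 0,"ax": 0,"ay": 0,"az": -0.059,"claw": 45},{"x": -0.53,"y": 0.295,"z": 0,"ax": 0,"ay": 0,"az": -0.067,"claw": 45}])

```text
time: 18.1
tcp_pos: [500.0, 98.8, 63.9]
tcp_rot: [-3.14, 0.002, 1.317]
wrist_force: [1.3, -0.9, -5.8]
grip_width: 0.577
```

Run:
```python
from h import *
plan((503.3,25.3,62),78.5,(1,))
```

```text
t 18.1 pos [500.   98.8  63.9] yaw [-1.799e+02  1.000e-01  7.550e+01] F [ 1.33 -0.91 -5.79] w 53.0 q [ 0.17  0.54 -0.64  1.99  0.46  0.76 -1.  ]
dist 73.61775601275981
{'x': -0.141, 'y': 0.043, 'z': 0.004, 'ax': -0.0, 'ay': 0.001, 'az': -0.017}
```

>>> servo_tool(steps=[{"x": -0.06,"y": 0.018,"z": 0,"ax": 0,"ay": 0.001,"az": -0.008,"claw": 45},{"x": -0.105,"y": 0.032,"z": 0,"ax": 0,"ay": 0.001,"az": -0.013,"claw": 45},{"x": -0.13,"y": 0.04,"z": 0.003,"ax": 0,"ay": 0.001,"az": -0.016,"claw": 45},{"x": -0.141,"y": 0.043,"z": 0.004,"ax": 0,"ay": 0.001,"az": -0.017,"claw": 45},{"x": -0.141,"y": 0.043,"z": 0.004,"ax": 0,"ay": 0.001,"az": -0.017,"claw": 45},{"x": -0.141,"y": 0.043,"z": 0.004,"ax": 0,"ay": 0.001,"az": -0.017,"claw": 45},{"x": -0.141,"y": 0.043,"z": 0.004,"ax": 0,"ay": 0.001,"az": -0.017,"claw": 45}])

```text
time: 18.8
tcp_pos: [503.2, 26.6, 62.2]
tcp_rot: [-3.14, -0.001, 1.372]
wrist_force: [0.0, 0.0, -5.6]
grip_width: 0.581
```

Run:
```python
from h import *
from plant import arm
F=[]
for i in range(4):
    F.append(arm.sense()["wrist_force"][2]); p,d=arm.capture("wrist")
print(np.round(F,2))
cv2.imwrite("pics/w9.png",p[:,:,::-1])
plan((503.3,25.3,15.5),78.5,(1,))
```

```text
[-5.59 -4.55 -4.56 -5.5 ]
t 19.0 pos [503.1  25.8  62.1] yaw [-1.799e+02 -1.000e-01  7.860e+01] F [-1.04  0.41 -3.93] w 53.3 q [ 0.33  0.54 -0.65  2.    0.47  0.75 -0.81]
dist 46.62731868281043
{'x': -0.001, 'y': 0.001, 'z': 0.093, 'ax': -0.0, 'ay': -0.0, 'az': 0.0}
```

View pics/w9.png

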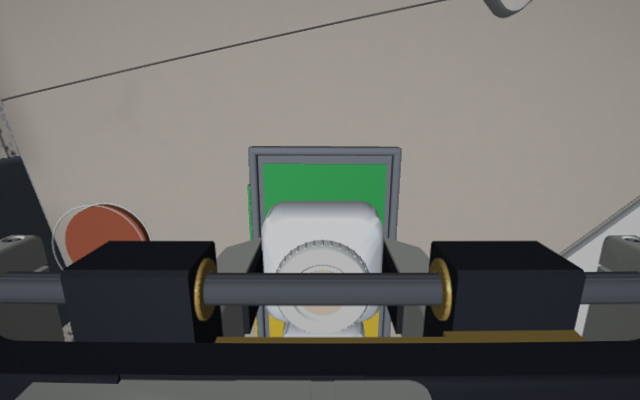

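Centred over green (323,190). Lower to the expected contact at 14.5 mm.

>>> servo_tool(steps=[{"x": -0.001,"y": 0.001,"z": 0.02,"ax": 0,"ay": 0,"az": 0,"claw": 45},{"x": -0.001,"y": 0.001,"z": 0.045,"ax": 0,"ay": 0,"az": 0,"claw": 45},{"x": -0.001,"y": 0.001,"z": 0.068,"ax": 0,"ay": 0,"az": 0,"claw": 45},{"x": -0.001,"y": 0.001,"z": 0.082,"ax": 0,"ay": 0,"az": 0,"claw": 45},{"x": -0.001,"y": 0.001,"z": 0.088,"ax": 0,"ay": 0,"az": 0,"claw": 45},{"x": -0.001,"y": 0.001,"z": 0.092,"ax": 0,"ay": 0,"az": 0,"claw": 45},{"x": -0.001,"y": 0.001,"z": 0.094,"ax": 0,"ay": 0,"az": 0,"claw": 45},{"x": -0.001,"y": 0.001,"z": 0.095,"ax": 0,"ay": 0,"az": 0,"claw": 45}])

```text
time: 19.8
tcp_pos: [503.7, 25.3, 14.8]
tcp_rot: [-3.141, -0.001, 1.371]
wrist_force: [0.1, -0.4, -4.8]
grip_width: 0.58
```

Run:
```python
from h import *
plan((503.3,25.3,14),78.5,(1,))
```

```text
t 19.8 pos [503.7  25.3  14.8] yaw [-1.799e+02 -1.000e-01  7.860e+01] F [ 0.15 -0.4  -4.82] w 53.2 q [ 0.28  0.61 -0.59  2.04  0.55  0.66 -0.87]
dist 0.8661500164946078
{'x': -0.0, 'y': -0.001, 'z': 0.002, 'ax': -0.0, 'ay': -0.0, 'az': 0.0}
```

Still hanging, so lower a little more.

>>> servo_tool(steps=[{"x": 0,"y": 0,"z": 0.001,"ax": 0,"ay": 0,"az": 0,"claw": 45},{"x": 0,"y": 0,"z": 0.002,"ax": 0,"ay": 0,"az": 0,"claw": 45},{"x": 0,"y": 0,"z": 0.003,"ax": 0,"ay": 0,"az": 0,"claw": 45},{"x": 0,"y": 0,"z": 0.003,"ax": 0,"ay": 0,"az": 0,"claw": 45}])

```text
time: 20.2
tcp_pos: [504.0, 25.4, 14.4]
tcp_rot: [3.141, -0.001, 1.372]
wrist_force: [-3.9, -1.7, 11.0]
grip_width: 0.582
```

Run:
```python
from h import *
plan((503.3,25.3,14),78.5,(1,))
```

```text
t 20.2 pos [504.   25.4  14.4] yaw [180.   -0.   78.6] F [-3.88 -1.72 11.04] w 53.4 q [ 0.28  0.61 -0.59  2.04  0.55  0.65 -0.88]
dist 0.7717068139342941
{'x': -0.0, 'y': -0.001, 'z': 0.001, 'ax': 0.0, 'ay': -0.0, 'az': 0.0}
```

Seated (Fz +11 N at 14.4 mm). Release and rise.

>>> servo_tool(steps=[{"x": 0,"y": 0,"z": 0,"ax": 0,"ay": 0,"az": 0,"claw": 62},{"x": 0,"y": 0,"z": 0,"ax": 0,"ay": 0,"az": 0,"claw": 76},{"x": 0,"y": 0,"z": 0,"ax": 0,"ay": 0,"az": 0,"claw": 76},{"x": 0,"y": 0,"z": -0.02,"ax": 0,"ay": 0,"az": 0,"claw": 76},{"x": 0,"y": 0,"z": -0.07,"ax": 0,"ay": 0,"az": 0,"claw": 76},{"x": 0,"y": 0,"z": -0.15,"ax": 0,"ay": 0,"az": 0,"claw": 76},{"x": 0,"y": 0,"z": -0.23,"ax": 0,"ay": 0,"az": 0,"claw": 76},{"x": 0,"y": 0,"z": -0.3,"ax": 0,"ay": 0,"az": 0,"claw": 76}])

```text
time: 21.0
tcp_pos: [503.9, 25.7, 167.0]
tcp_rot: [3.141, -0.001, 1.372]
wrist_force: [0.4, -0.0, 1.2]
grip_width: 0.827
```

>>> servo_tool(steps=[{"x": 0.06,"y": 0,"z": -0.03,"ax": 0,"ay": 0,"az": 0,"claw": 76},{"x": 0.16,"y": 0,"z": -0.06,"ax": 0,"ay": 0,"az": 0,"claw": 76},{"x": 0.26,"y": 0,"z": -0.09,"ax": 0,"ay": 0,"az": 0,"claw": 76},{"x": 0.35,"y": 0,"z": -0.1,"ax": 0,"ay": 0,"az": 0,"claw": 76},{"x": 0.4,"y": 0,"z": -0.1,"ax": 0,"ay": 0,"az": 0,"claw": 76},{"x": 0.4,"y": 0,"z": -0.1,"ax": 0,"ay": 0,"az": 0,"claw": 76}])

```text
time: 21.6
tcp_pos: [542.5, 227.0, 218.3]
tcp_rot: [3.141, -0.005, 1.378]
wrist_force: [0.0, 0.5, 0.1]
grip_width: 0.824
```

Run:
```python
from h import *
from plant import arm
p,d=arm.capture("top"); c=arm.get_calibration("top"); W=cloud(c,d); Z=W[:,:,2]
for n,x,y in(("green",503.3,25.3),("yellow",485.1,-64.5),("red",466.5,-154.7)):
    r=np.hypot(W[:,:,0]-x,W[:,:,1]-y)
    P=W[(Z>20)&(Z<65)&(r<45)];cap=P[P[:,2]>45]
    A=np.c_[cap[:,:2]-cap[:,:2].mean(0),np.ones(len(cap))]
    print(n,len(P),cv2.minAreaRect(P[:,:2].astype(np.float32)) if len(P) else 0,"cap",cap.mean(0),"slope",np.linalg.lstsq(A,cap[:,2],rcond=None)[0][:2].round(3))
cv2.imwrite("pics/t9.png",p[:,:,::-1])
q,_=arm.capture("scene"); cv2.imwrite("pics/s9.png",cv2.resize(q[140:300,240:480],None,fx=3,fy=3)[:,:,::-1])
print(arm.sense()["tcp_pos"],arm.sense()["time"])
```

```text
green 357 ((503.3822021484375, 26.469078063964844), (52.14603042602539, 53.74471664428711), 81.61402130126953) cap [503.52613643  26.57377669  48.36575712] slope [-0.012 -0.019]
yellow 8 ((460.1909484863281, -55.055023193359375), (46.225589752197266, 4.535150051116943), 71.41920471191406) cap [nan nan nan] slope [0. 0.]
red 0 0 cap [nan nan nan] slope [0. 0.]
[542.89282554 222.01638625 217.38427399] 21.7<stdin>:7: RuntimeWarning: Mean of empty slice.
  ret = um.true_divide(
<stdin>:8: RuntimeWarning: Mean of empty slice.
```

View pics/t9.png

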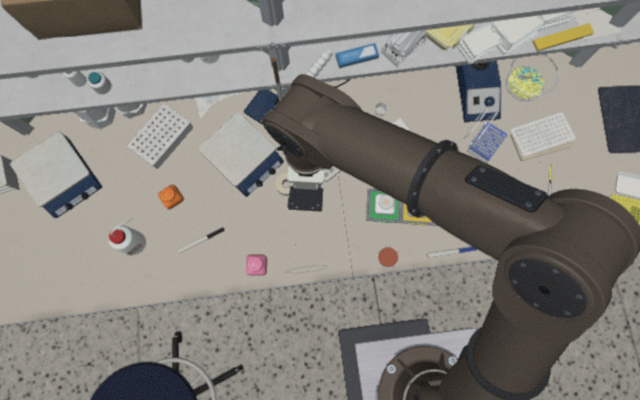

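View pics/s9.png

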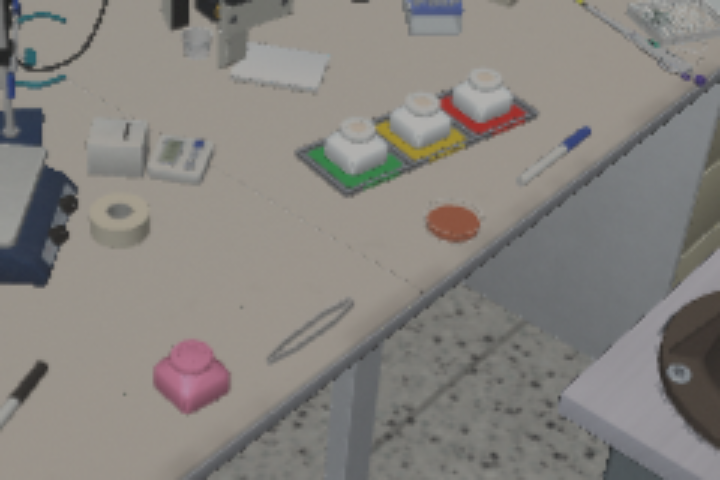

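The scene crop shows three bottles upright in green (357,145), yellow (420,120) and red (483,95), with the bystanders unmoved. One depth check, then hand in.

Run:
```python
from h import *
from plant import arm
p,d=arm.capture("scene"); c=arm.get_calibration("scene"); W=cloud(c,d); Z=W[:,:,2]
ok=True
for n,x,y in(("green",503.3,25.3),("yellow",485.1,-64.5),("red",466.5,-154.7)):
    r=np.hypot(W[:,:,0]-x,W[:,:,1]-y); cap=W[(Z>44)&(Z<65)&(r<35)]
    print(n,len(cap),cap.mean(0).round(1)); ok&=len(cap)>10 and np.hypot(*(cap.mean(0)[:2]-[x,y]))<10
print(ok,arm.sense()["joint_vel"].round(3))
if ok: print(arm.job_done())
```

```text
green 72 [503.6  27.6  48.2]
yellow 65 [483.7 -61.2  48.2]
red 63 [ 464.7 -152.1   48.4]
True [ 0.022 -0.003  0.01   0.007  0.003 -0.005 -0.004]
the job is handed in; nothing more can be done
None
```

The job is handed in at about 21.8 s on the robot's clock, with all three bottles in their bays.

| Bottle (start position) | Load felt when lifted | Judged | Bay |
|---|---|---|---|
| Nearest the tray | about 0.5 N | empty | red |
| Middle | 2.3–2.9 N | half full | yellow |
| Farthest from the tray | about 5.2 N | full | green |

- **Setting down:** each bottle was lowered until the wrist felt the floor, 4–11 N, and only then released.
- **Depth check:** the last scene-camera depth put all three cap tops at 48.2–48.4 mm, against the 49 mm expected on the bay floors, and within 4 mm of the bay centres.
- **Bystanders and look-alikes:** in the last picture the things in view, the pink look-alike among them, looked unmoved. The last top view shows the orange one in its place.
- **Checks that fell short:** the arm hid the yellow and red bays in the last top view, so those two rest on the scene camera alone. The wrist force was noisy by about 0.6 N per reading, which is well under the gaps between the three weights.

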